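# Set the polarizer ring of the inspection light

### The job

At the tray inspection light, push the ring's lever round by its orange pin with your fingertips until its pointer aims at the red dot on the scale. Leave it there and only then press the green button fully down, and let it come up again. Everything is only touched and pushed: do not lift the ring out of its seat, do not press the yellow button, and leave the tray on the light and the other things on the bench where they are.

Things in the scene. Friction and masses are not known exactly. Their poses are not given: they have to be found in the camera images.
- station: inspection light plate, a white round housing 244 mm in diameter and 30 mm high with a blue band, fixed to the bench. Origin: centre of its underside, at bench height; its z axis (up) is the axis of the polarizer ring. Its yaw varies; its own -x axis is the middle of the scale. The top face is flat, at 30 mm.
- ring (a joint): turn of the polarizer ring about the station's upright axis, rad: 0 when the lever points along the station's own -x, growing anticlockwise seen from above, stops at -1.3 and 1.3. Turns stiffly with about 2 N pushed at the pin and stays where it is left. An aluminium lever, 14 mm wide, its top 42 mm above the bench, sticks out of the ring and ends in a narrow pointer 103 mm from the axis.
- lift (a joint): height of the polarizer ring above its seat, m: 0 seated. The ring is black, outside diameter 124 mm, inside 96 mm, its underside 32 mm and its top 44 mm above the bench. The ring (0.35 kg with its seat) only lies in its seat and would rise up to 30 mm if lifted.
- pin_top (a point): centre of the top face of the orange pin on the lever: an upright round pin 12 mm in diameter, standing from 42 to 82 mm above the bench, 85 mm from the ring's axis. Push it sideways, along the circle about the station's axis.
- pointer (a point): the point that the lever's pointer aims at: on the lever's centre line, 110 mm from the ring's axis (7 mm beyond the end of the pointer), at the radius of the dots and 33 mm above the bench.
- dot_red: red dot on the scale, the mark to set: a flat disc 14 mm in diameter, 2 mm thick, on the top of the light plate, 110 mm from the ring's axis. Origin: centre of its underside. Blue, yellow and black dots of the same size sit at the other scale places (-1.0, -0.5, 0.5 and 1.0 rad of the ring's turn); which is where varies.
- lamp_top (a point): centre of the top face of the green push button (32 mm in diameter) 22 mm above the bench, in its small grey housing (48 mm in diameter, 12 mm high), fixed to the bench left or right of the light plate. It is pressed straight down.
- lamp (a joint): travel of the green button, m: 0 up, 0.006 fully down (5 N); it springs back up.
- call_top (a point): centre of the top face of the yellow push button, the same kind, on the other side; do not press.
- call (a joint): travel of the yellow button, m: 0 up, 0.006 fully down.
- stage_tray: a light grey lash tray, 40 x 58 x 8 mm with two black lashes on top, lying on the light plate in the middle of the ring, its underside 30 mm above the bench. Loose bystander; leave it alone. Origin: centre of its underside.
- tray_a: a light grey lash tray, 40 x 58 x 8 mm with two black lashes on top, lying on the bench at the left. Loose bystander; leave it alone. Origin: centre of its underside.
- tray_b: a light grey lash tray, 40 x 58 x 8 mm with two black lashes on top, lying on the bench at the right. Loose bystander; leave it alone. Origin: centre of its underside.
- tweezers: steel tweezers, 120 mm long, 6 mm high, lying on the bench between the robot and the light plate. Loose bystander; leave it alone. Origin: centre of its underside.
- spray: white bottle with a blue cap, 52 mm in diameter, 110 mm high, beyond the light plate. Loose bystander; leave it alone. Origin: centre of its underside.
- tape: blue tape roll lying flat, 84 mm in diameter, 24 mm high, beyond the light plate. Loose bystander; leave it alone. Origin: centre of its underside.
- jar: small glass jar with a black lid, 48 mm in diameter, 50 mm high, beyond the light plate. Loose bystander; leave it alone. Origin: centre of its underside.
Mind the look-alikes: they are no part of the job. What is shaped like the station but pink is not meant. Leave any blue look-alike of the part that bears lamp_top alone.

How it is judged:
By the outcome, as a careful person would: the job done as asked, in the order asked, and still so for the second after the job is handed in, with the robot touching nothing.
It also fails if it takes over 43 s, if anything falls off the work surface, if the arm or the gripper's body presses on something with over 40 N, if the wrist force passes 120 N, or if a joint passes its speed limit or range.

### The arm

A 6-joint arm with a two-finger parallel gripper is mounted at the origin on the work surface. World frame = base frame: x ahead of the robot, y to its left, z up, the work surface at z = 0. Lengths are in m, angles in rad, forces in N, time in s.
With the tool pointing down it reaches from about 0.35 to 0.875 m from the base axis. Payload 4.2 kg.
Tool frame: the origin (TCP) lies at the very end of the fingers, on their centre line; the grasp point (between the pads) lies 19 mm behind it; z points along the fingers, y is the direction in which the jaws open and shut (so a half turn about z gives the same grasp; the last joint's range is limited). The gripper opens to 85 mm and grips with 20 to 120 N. Pads are 22 mm wide; open, the fingers measure 114 mm over their backs; the gripper's body (76 mm by 85 mm) begins 54 mm behind the grasp point. The pads swing forward as they close: fully open they stand 13 mm farther back than shut.
Start: joints at [-0.887, 0.385, 0.008, 0, -1.194, -0.259], TCP at [0.258, -0.569, 0.231] pointing down, gripper open.
Joint ranges: [-3.14, 3.14], [-1.21, 2.06], [-1.07, 1.41], [-3.16, 2.05], [-2.99, -0.16], [-3.1, 3.1]. Speed limits (rad/s): [2.79, 2.79, 3.14, 3.14, 3.14, 3.14].

### API

Orientations are given as a unit quaternion [x, y, z, w].
In Python, from cell import sense, read_camera, calibration, finish_job gives the robot as it stands. The module is installed in compiled form; this text tells all that it offers.
- The arm moves only by the shell command python3 -m handwheel 'ROWS' [FORCE]. ROWS is text: rows parted by semicolons, each of 7 numbers parted by spaces: the turn, a rotation vector about the world's x, y, z in rad, then the shift along the world's x, y, z in m, then the closure, from -1 (fully open) to 1 (shut). In form: rx ry rz dx dy dz claw; .... A call has 1 to 5 rows; each row shifts and turns the pose as measured when the row begins; what a row does not reach is not made up. A row lasts 1/12 s, in which the tool goes at most 41.7 mm and 7.16 degrees, less where a joint would pass 70% of its speed; a pose out of reach is approached as far as the arm can. A call with a gripper value outside its range is refused whole. The fingers move at their own pace and stop on an object; FORCE is the grip in N (left out, the last holds). Time passes only in rows, so rows that do not move let the fingers close. It gives the time, the measured TCP pose, the force and the opening at its end, in the units of the state.
- sense(): the state, without advancing time (a new reading comes with each control period).
- read_camera(name): name is "scene" or "top" or "wrist"; returns the picture (384x512x3 uint8, blue, green, red); there is no depth.
- calibration(name): a dict with "mtx" (3x3 intrinsics, pixels), "R" (3x3) and "t" (3): a world point X has camera coordinates R X + t. Camera axes: x right, y down, z forward; pixel columns grow to the right and rows downward; lengths in m; the calibration is good to about 2 mm. A picture is of the moment at which its call begins: read the wrist's pose just before it. calibration takes no time and is no camera call; for the wrist camera it gives the pose at the moment of the call.
- finish_job(): hands the job in, once; it reports no verdict.
The state is a dict: "time": time; "joints": joint angles; "joint_velocities": joint speeds; "effort": joint torques, N m; "position": TCP position; "tool_rot": TCP orientation; "force": force on the tool from outside, world axes, zero at the start; "moment": the same for the moment, N m; "finger_gap": finger opening in m.
Only numpy, scipy, OpenCV 4.12 (cv2) and the standard library are available. Lean on these libraries where they do the work, as an engineer would, in place of code of your own. Each camera call takes 0.05 s, during which the arm holds its last target.

## Working session

There is one attempt and no reset: what is moved stays moved. The work goes in short steps, Python scripts to look and compute and a shell command to move; the robot and the scene stay as the last step left them, time stands still between calls to the robot, and variables do not carry over. Pictures are saved under pics/ and viewed, and the job is handed in when it is done.

```bash
mkdir -p pics; python3 - <<'E'
from cell import *
import cv2
for n in ("scene","top"):
    cv2.imwrite(f"pics/{n}0.png",read_camera(n))
s=sense(); print(s)
E
```

```text
{'time': 0.1, 'joints': array([-8.87385572e-01,  3.85480180e-01,  6.77620723e-03, -4.29858017e-04,
       -1.19401053e+00, -2.58606681e-01]), 'joint_velocities': array([ 0.00016652,  0.00074301,  0.00247166,  0.00201721, -0.00098534,
        0.00107511]), 'effort': array([-7.79792135e-04, -3.93319952e+01,  1.88928258e+01,  4.19801742e+00,
       -2.61542642e-03, -2.04035743e-06]), 'position': array([ 0.25739438, -0.56896905,  0.2303368 ]), 'tool_rot': array([-2.10730970e-01,  9.77543604e-01,  9.45308674e-04, -2.57196947e-04]), 'force': array([-0.57231478, -0.89060508, -0.02232597]), 'moment': array([-0.03540365,  0.00390037,  0.0048519 ]), 'finger_gap': 0.08538900726793405}
```

View pics/scene0.png

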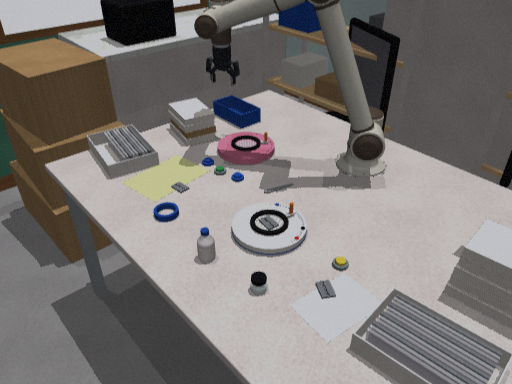

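View pics/top0.png

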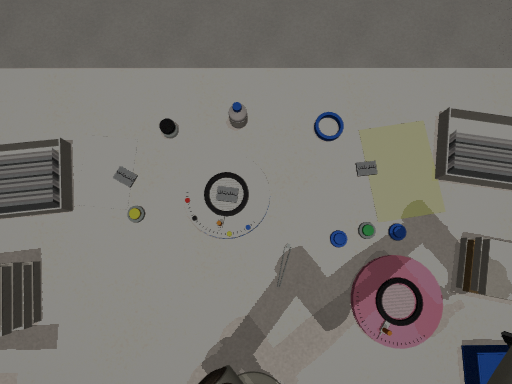

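The scene view shows the white station around (269,227) and a pink look-alike at (246,148). In the top view the white station is at (227,195), green at (367,230) between two blue look-alikes at (339,239) and (397,232), and yellow at (136,214). I'll take close crops next.

```bash
python3 - <<'E'
from cell import *
import cv2,numpy as np
im=cv2.imread("pics/top0.png")
cv2.imwrite("pics/topA.png",cv2.resize(im[145:250,175:280],None,fx=5.7,fy=5.7,interpolation=cv2.INTER_CUBIC))
cv2.imwrite("pics/topB.png",cv2.resize(im[205:265,320:420],None,fx=7,fy=7,interpolation=cv2.INTER_CUBIC))
im=cv2.imread("pics/scene0.png")
cv2.imwrite("pics/scA.png",cv2.resize(im[190:260,220:320],None,fx=7,fy=7,interpolation=cv2.INTER_CUBIC))
for n in("top","scene"):print(calibration(n))
E
```

```text
{'mtx': array([[357.25237116,   0.        , 258.38421721],
       [  0.        , 357.25237116, 194.4606963 ],
       [  0.        ,   0.        ,   1.        ]]), 'R': array([[-0.00705876, -0.999883  ,  0.01357048],
       [-0.98739734,  0.00482369, -0.15818732],
       [ 0.15810335, -0.01451606, -0.98731586]]), 't': array([-0.01706033,  0.57328467,  0.94117586])}
{'mtx': array([[436.79453377,   0.        , 259.47211858],
       [  0.        , 436.79453377, 191.05926967],
       [  0.        ,   0.        ,   1.        ]]), 'R': array([[-0.74546201,  0.66652363,  0.00571363],
       [ 0.37229133,  0.42346258, -0.82588051],
       [-0.55288838, -0.61353541, -0.56381623]]), 't': array([ 0.41069831, -0.11393963,  1.79640299])}
```

View pics/topA.png

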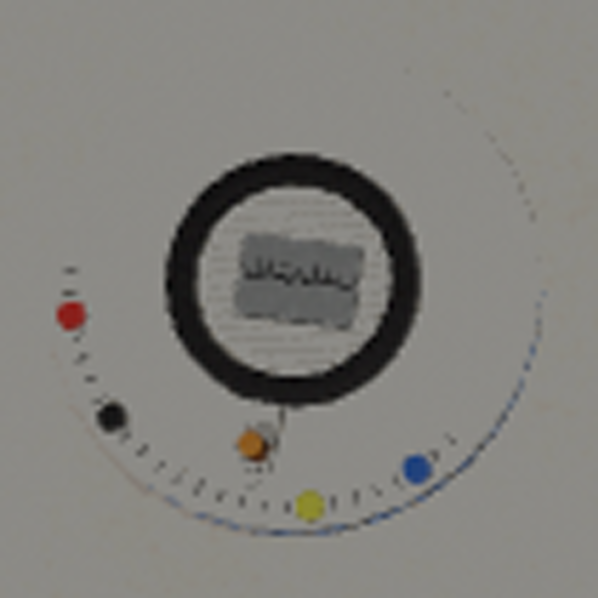

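View pics/topB.png

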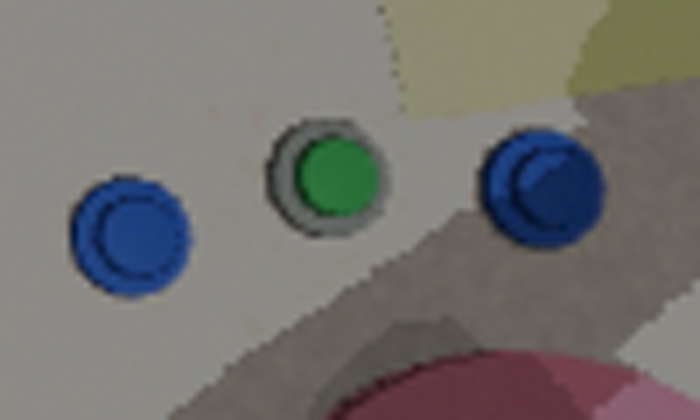

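View pics/scA.png

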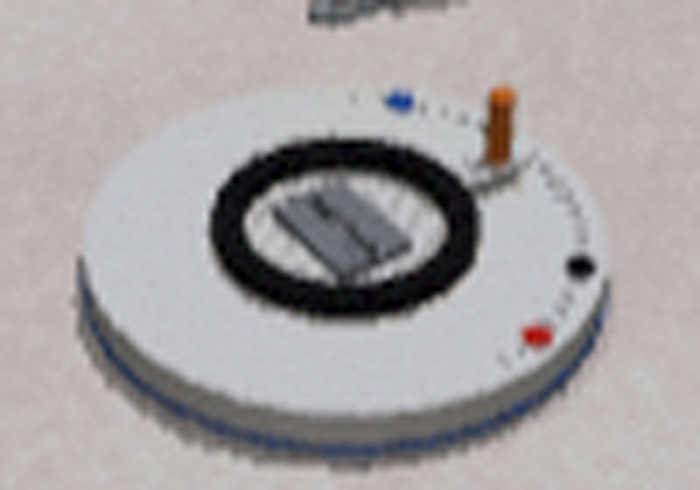

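Red is at crop A (71,315), pin top (252,444), black (111,417), yellow (310,507), blue (417,469) and ring centre (293,279). In crop B the green button with the grey housing is at (339,177), and the blue ones are look-alikes. Next I'll work out the positions.

```bash
cat > h.py <<'E'
import numpy as np
from cell import *
def ray(n,u,v,z,c=None):
    c=c or calibration(n); R=c["R"];C=-R.T@c["t"]
    d=R.T@np.linalg.inv(c["mtx"])@np.array([u,v,1.]); return C+d*(z-C[2])/d[2]
def cr(u,v,s,x0,y0): return ((u+.5)/s-.5+x0,(v+.5)/s-.5+y0)
E
python3 - <<'E'
from h import *
from scipy.optimize import least_squares
import numpy as np
np.set_printoptions(precision=4,suppress=True)
A=lambda u,v:cr(u,v,5.7,175,145)
d={k:ray("top",*A(*p),.032)[:2] for k,p in dict(red=(71,315),black=(111,417),yellow=(310,507),blue=(417,469)).items()}
ringc=ray("top",*A(293,279),.044)[:2]
pin=ray("top",*A(252,444),.082)[:2]
g=ray("top",*cr(339,177,7,320,205),.022); print("green",g)
S=lambda u,v:cr(u,v,7,220,190)
ds={k:ray("scene",*S(*p),.032)[:2] for k,p in dict(red=(537,335),black=(580,266),blue=(400,101)).items()}
pins=ray("scene",*S(502,94),.082)[:2]
print(d,ds,"pin",pin,pins,"ring",ringc, ray("scene",*S(345,228),.044))
nom=dict(red=-1,black=-.5,yellow=.5,blue=1)
def f(p):
    return np.concatenate([p[:2]+.11*np.array([np.cos(p[2]+np.pi+nom[k]),np.sin(p[2]+np.pi+nom[k])])-d[k] for k in d])
r=least_squares(f,[*ringc,0]);print(r.x,r.fun)
c=r.x[:2]
for n,p in(("pin",pin),("pins",pins)):
    v=p-c;print(n,np.hypot(*v),(np.arctan2(v[1],v[0])-np.pi-r.x[2]+np.pi)%(2*np.pi)-np.pi)
a=r.x[2]+np.pi-1;print("target pin",c+.085*np.array([np.cos(a),np.sin(a)]),"dir",a)
E
```

```text
green [ 0.4752 -0.3268  0.022 ]
{'red': array([0.5611, 0.1783]), 'black': array([0.511 , 0.1577]), 'yellow': array([0.4669, 0.061 ]), 'blue': array([0.4849, 0.0093])} {'red': array([0.559 , 0.1806]), 'black': array([0.5094, 0.1597]), 'blue': array([0.4826, 0.0124])} pin [0.4934 0.0844] [0.4917 0.0886] ring [0.5765 0.069 ] [0.5816 0.0791 0.044 ]
[ 0.5771  0.0694 -0.4249] [-0.0001 -0.     -0.0002 -0.0004  0.0004  0.0002 -0.0002  0.0003]
pin 0.08494363305046104 0.24748247486276354
pins 0.08750134476339233 0.20336390722589348
target pin [0.5647 0.1535] dir 1.7166987597822083
```

Model fit residuals are 0.4 mm or less: axis (0.577,0.069), yaw −0.425. Red is at ring −1.0, and the lever is now at about +0.24, so I push clockwise. Plan: straddle the pin with partly open jaws, opening along the tangent, and push it round.

```bash
R="0 0 0.122 0.0112 0.0311 -0.003 0.1"
python3 -m handwheel '0 0 0.122 0.0112 0.0311 -0.003 0.1;0 0 0.122 0.0112 0.0311 -0.003 0.1;0 0 0.122 0.0112 0.0311 -0.003 0.1;0 0 0.122 0.0112 0.0311 -0.003 0.1;0 0 0.122 0.0112 0.0311 -0.003 0.1'
python3 -c "
from cell import *;s=sense();print(s['joints'],s['tool_rot'])"
```

```text
time: 0.52
position: [0.3117, -0.4124, 0.2105]
tool_rot: [-0.5, 0.866, 0.003, -0.002]
force: [0.6, 1.2, -0.7]
finger_gap: 0.038
[-0.60861833  0.22107487 -0.28300978  0.00126519 -1.07285749  0.08417713] [-0.49989592  0.86607986  0.00254569 -0.00180833]
```

```bash

python3 -m handwheel '0 0 0.122 0.0112 0.0311 -0.003 0.1;0 0 0.122 0.0112 0.0311 -0.003 0.1;0 0 0.122 0.0112 0.0311 -0.003 0.1;0 0 0.122 0.0112 0.0311 -0.003 0.1;0 0 0.122 0.0112 0.0311 -0.003 0.1'
python3 -m handwheel '0 0 0.122 0.0112 0.0311 -0.003 0.1;0 0 0.122 0.0112 0.0311 -0.003 0.1;0 0 0.122 0.0112 0.0311 -0.003 0.1;0 0 0.122 0.0112 0.0311 -0.003 0.1;0 0 0.122 0.0112 0.0311 -0.003 0.1'
python3 -m handwheel '0 0 0.122 0.0112 0.0311 -0.003 0.1;0 0 0.122 0.0112 0.0311 -0.003 0.1;0 0 0.122 0.0112 0.0311 -0.003 0.1;0 0 0.122 0.0112 0.0311 -0.003 0.1;0 0 0.122 0.0112 0.0311 -0.003 0.1'
python3 -c "
from cell import *;s=sense();print(s['joints'],s['tool_rot'])"
```

```text
time: 0.93
position: [0.3672, -0.2485, 0.1931]
tool_rot: [0.742, -0.67, -0.003, 0.003]
force: [0.8, -0.8, -0.1]
finger_gap: 0.0384
time: 1.35
position: [0.4226, -0.0845, 0.1768]
tool_rot: [0.912, -0.409, -0.003, 0.004]
force: [0.7, -0.5, 0.4]
finger_gap: 0.0382
time: 1.77
position: [0.4781, 0.0796, 0.1605]
tool_rot: [0.994, -0.109, -0.002, 0.005]
force: [0.6, -0.4, -0.6]
finger_gap: 0.0385
[ 0.50440745  0.21951148 -0.42864973  0.00672733 -0.93233536  0.84397577] [ 0.99402953 -0.10897033 -0.00240557  0.00499796]
```

```bash
python3 - <<'E'
from h import *
import cv2,pickle
c=calibration("wrist");im=read_camera("wrist");pickle.dump(c,open("w1.pkl","wb"))
cv2.imwrite("pics/w1.png",cv2.resize(im,None,fx=1.5,fy=1.5,interpolation=cv2.INTER_CUBIC))
for n,p in dict(pin=[.4934,.0844,.082],red=[.5611,.1783,.032],axis=[.5771,.0694,.044]).items():
    q=c["mtx"]@(c["R"]@np.array(p)+c["t"]);print(n,q[:2]/q[2]*1.5)
E
```

```text
pin [369.66085588 272.43951889]
red [175.23719065 165.26253086]
axis [362.53160612  86.06498153]
```

View pics/w1.png

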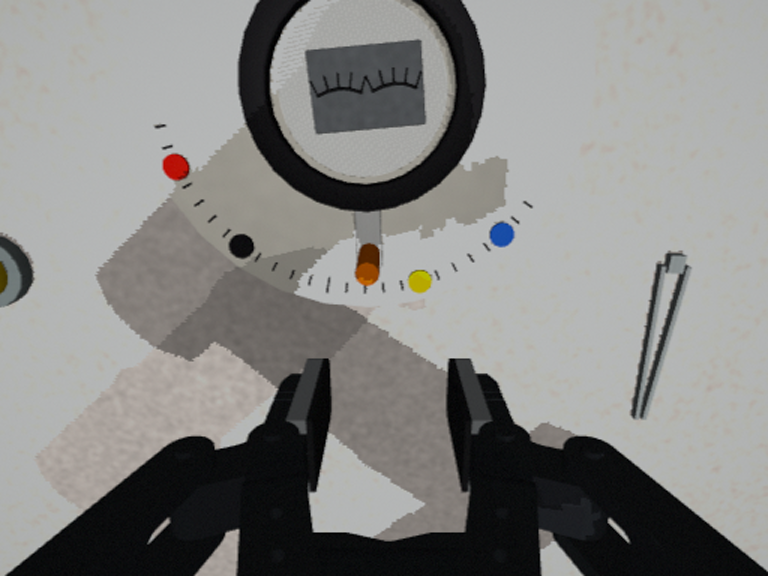

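The wrist view agrees with the model: pin (368,272) and red (176,166), both within 2 px of prediction. Next I centre over the pin and descend around it.

```bash

python3 -m handwheel '0 0 0.04 0.0153 0.005 0 0.1;0 0 0 0 0 0 0.1;0 0 0 0 0 -0.03 0.1;0 0 0 0 0 -0.03 0.1'
python3 -c "
from cell import *;s=sense();print(s['position'],s['tool_rot'])"
```

```text
time: 2.15
position: [0.5014, 0.095, 0.1029]
tool_rot: [0.997, -0.08, 0.005, 0.001]
force: [-0.6, -0.8, -0.8]
finger_gap: 0.0381
[0.50138867 0.09503787 0.10286358] [ 0.99678054 -0.08003179  0.00464926  0.00136147]
```

```bash

python3 -m handwheel '0 0 0 -0.008 -0.0105 0 0.1;0 0 0 0 0 0 0.1'
python3 -c "
from cell import *;s=sense();print(s['position'],s['tool_rot'])"
```

```text
time: 2.32
position: [0.4887, 0.0821, 0.0971]
tool_rot: [0.997, -0.081, -0.001, 0.004]
force: [-0.3, -0.3, -0.1]
finger_gap: 0.0384
[0.48873752 0.08214112 0.09714157] [ 0.9966959  -0.08109384 -0.00128627  0.00440646]
```

```bash

python3 -m handwheel '0 0 0 0.003 0.001 -0.018 0.1;0 0 0 0.001 0 -0.016 0.1;0 0 0 0 0 -0.003 0.1;0 0 0 0 0 0 0.1'
python3 -c "
from cell import *;s=sense();print(s['position'],s['tool_rot'])"
```

```text
time: 2.65
position: [0.4934, 0.0816, 0.063]
tool_rot: [0.997, -0.083, 0.001, 0.004]
force: [0.5, -0.8, -0.3]
finger_gap: 0.0384
[0.49339136 0.08155161 0.06295651] [ 9.96577698e-01 -8.25817862e-02  9.31728483e-04  3.50307682e-03]
```

```bash
cat > plan.py <<'E'
from h import *
c=np.array([.5771,.0694])
def st():
    s=sense();p=s['position'];q=s['tool_rot'];g=s['finger_gap']
    yaw=2*np.arctan2(q[1],q[0])-np.pi/2   # y' angle
    v=p[:2]-c;a=np.arctan2(v[1],v[0]);r=np.hypot(*v)
    print("t",s['time'],"ang",round(a,4),"r",round(r,4),"z",round(p[2],4),"F",s['force'].round(1),"gap",round(g,4))
    print("implied pin theta if in contact",round(a+(g/2-.006)/.085-np.pi+.4249,4))
    ye=((yaw+np.pi)-(a-np.pi/2)+np.pi)%(2*np.pi)-np.pi
    print("yaw err",round(ye,3))
    return p,a
if __name__=="__main__":
    import sys
    st_=float(sys.argv[1]);p,a=st();q=p[:2]
    for i in range(5):
        a-=st_;w=c+.085*np.array([np.cos(a),np.sin(a)]);print(round(a,3),(w-q).round(4));q=w
E
python3 -m handwheel '0 0 0 0 0 -0.008 0.1;0 0 0 0 0 0 0.1';python3 plan.py .08
```

```text
time: 2.82
position: [0.4944, 0.0817, 0.0567]
tool_rot: [0.997, -0.083, 0.003, 0.003]
force: [-0.1, -0.2, -0.0]
finger_gap: 0.0381
t 2.8167 ang 2.9946 r 0.0836 z 0.0567 F [-0.1 -0.2 -0. ] gap 0.0381
implied pin theta if in contact 0.4316
yaw err -0.019
2.915 [-0.0001  0.0069]
2.835 [0.0018 0.0066]
2.755 [0.0023 0.0064]
2.675 [0.0028 0.0062]
2.595 [0.0033 0.0059]
```

```bash

python3 -m handwheel '0 0 -0.06 0 0.007 0 0.1;0 0 -0.08 0.0018 0.0066 0 0.1;0 0 -0.08 0.0023 0.0064 0 0.1;0 0 -0.08 0.0028 0.0062 0 0.1;0 0 -0.08 0.0033 0.0059 0 0.1';python3 plan.py .08
```

```text
time: 3.23
position: [0.5039, 0.1126, 0.0599]
tool_rot: [0.96, -0.279, 0.002, 0.004]
force: [0.5, -2.7, -1.9]
finger_gap: 0.0387
t 3.2333 ang 2.6083 r 0.085 z 0.0599 F [ 0.5 -2.7 -1.9] gap 0.0387
implied pin theta if in contact 0.0486
yaw err -0.031
2.528 [0.0037 0.0057]
2.448 [0.0041 0.0054]
2.368 [0.0046 0.0051]
2.288 [0.0049 0.0047]
2.208 [0.0053 0.0043]
```

```bash

python3 -m handwheel '0 0 -0.07 0.0037 0.0057 -0.001 0.1;0 0 -0.08 0.0041 0.0054 -0.0015 0.1;0 0 -0.08 0.0046 0.0051 -0.001 0.1;0 0 -0.08 0.0049 0.0047 -0.001 0.1;0 0 -0.08 0.0053 0.0043 -0.001 0.1';python3 plan.py .08
```

```text
time: 3.65
position: [0.5242, 0.136, 0.0582]
tool_rot: [0.883, -0.468, -0.0, 0.007]
force: [-2.2, -2.1, 1.2]
finger_gap: 0.0385
t 3.65 ang 2.2425 r 0.085 z 0.0582 F [-2.2 -2.1  1.2] gap 0.0385
implied pin theta if in contact -0.3184
yaw err -0.076
2.162 [0.0055 0.004 ]
2.082 [0.0058 0.0036]
2.002 [0.0061 0.0031]
1.922 [0.0063 0.0026]
1.842 [0.0065 0.0021]
```

```bash

python3 -m handwheel '0 0 -0.03 0.0055 0.004 0 0.1;0 0 -0.07 0.0058 0.0036 -0.0005 0.1;0 0 -0.08 0.0061 0.0031 -0.0005 0.1;0 0 -0.08 0.0063 0.0026 -0.0005 0.1;0 0 -0.08 0.0065 0.0021 -0.0005 0.1';python3 plan.py .05
```

```text
time: 4.07
position: [0.5497, 0.1492, 0.0581]
tool_rot: [0.785, -0.619, -0.005, 0.012]
force: [-3.1, -0.0, 0.6]
finger_gap: 0.038
t 4.0667 ang 1.9013 r 0.0843 z 0.0581 F [-3.1 -0.   0.6] gap 0.038
implied pin theta if in contact -0.6626
yaw err -0.094
1.851 [0.0038 0.0019]
1.801 [0.0041 0.0011]
1.751 [0.0042 0.0009]
1.701 [0.0042 0.0007]
1.651 [0.0042 0.0004]
```

```bash

python3 -m handwheel '0 0 -0.01 0.0038 0.0019 0 0.1;0 0 -0.03 0.0041 0.0011 0 0.1;0 0 -0.05 0.0042 0.0009 0 0.1;0 0 -0.05 0.0042 0.0007 0 0.1;0 0 0 0 0 0 0.1';python3 plan.py .02
python3 - <<'E'
from h import *
import cv2
c=calibration("wrist");im=read_camera("wrist");cv2.imwrite("pics/w2.png",cv2.resize(im,None,fx=1.5,fy=1.5))
cv2.imwrite("pics/t2.png",cv2.resize(read_camera("top")[145:250,175:280],None,fx=5.7,fy=5.7,interpolation=cv2.INTER_CUBIC))
E
```

```text
time: 4.48
position: [0.5634, 0.153, 0.0586]
tool_rot: [0.739, -0.673, -0.008, 0.014]
force: [-0.6, 0.1, -0.5]
finger_gap: 0.0385
t 4.4833 ang 1.7331 r 0.0847 z 0.0586 F [-0.6  0.1 -0.5] gap 0.0385
implied pin theta if in contact -0.8278
yaw err -0.069
1.713 [0.0016 0.0005]
1.693 [0.0017 0.0002]
1.673 [0.0017 0.0002]
1.653 [0.0017 0.0002]
1.633 [0.0017 0.0001]
```

View pics/w2.png

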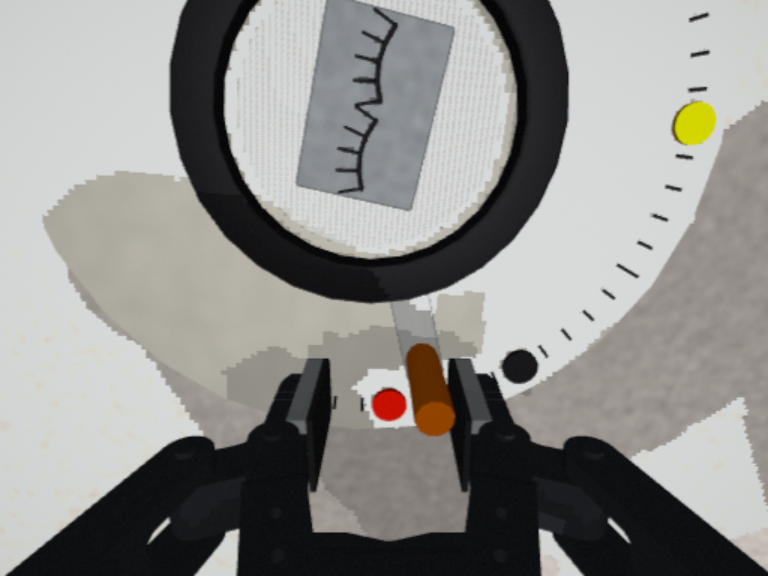

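View pics/t2.png

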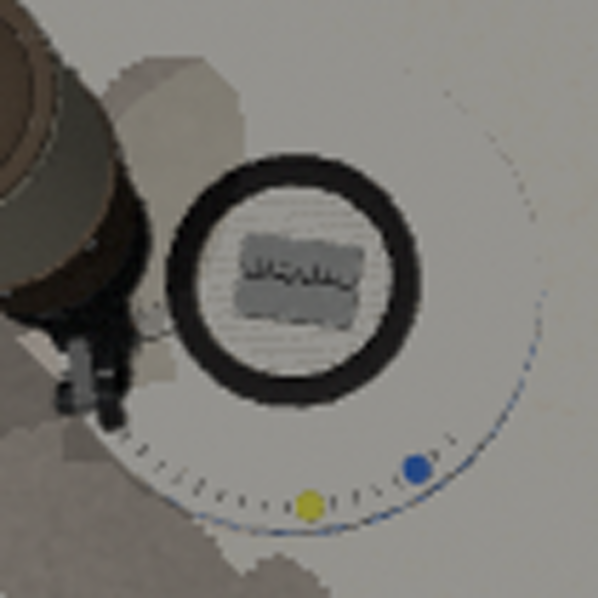

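The wrist view shows the pin at (434,418) against the right pad and the lever about 0.17 rad short of the red dot (389,404). I'll continue gently.

```bash

python3 -m handwheel '0 0 -0.03 0.003 0.0005 0 0.1;0 0 -0.03 0.003 0.0003 0 0.1;0 0 -0.03 0.003 0.0002 0 0.1;0 0 -0.02 0.002 0 0 0.1;0 0 0 0 0 0 0.1';python3 plan.py .02
cat > look.py <<'E'
from h import *
import cv2,sys
n=sys.argv[1];c=calibration("wrist");im=read_camera("wrist")
import pickle;pickle.dump(c,open(n+".pkl","wb"))
cv2.imwrite(f"pics/{n}.png",cv2.resize(im[180:340,150:390],None,fx=3.3,fy=3.3,interpolation=cv2.INTER_CUBIC))
E
python3 look.py w3
```

```text
time: 5.0
position: [0.572, 0.1536, 0.059]
tool_rot: [-0.7, 0.714, 0.01, -0.015]
force: [-1.2, -1.0, -0.5]
finger_gap: 0.0382
t 5.0 ang 1.6317 r 0.0844 z 0.059 F [-1.2 -1.  -0.5] gap 0.0382
implied pin theta if in contact -0.9307
yaw err -0.081
1.612 [0.0017 0.0007]
1.592 [0.0017 0.0001]
1.572 [0.0017 0.    ]
1.552 [ 0.0017 -0.    ]
1.532 [ 0.0017 -0.    ]
```

View pics/w3.png

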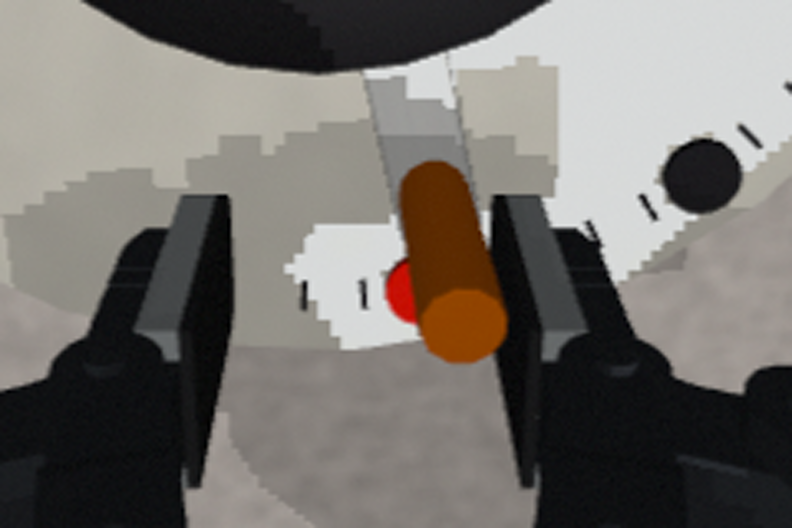

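```bash
cat > th.py <<'E'
from h import *
import sys,pickle
n,u,v=sys.argv[1],float(sys.argv[2]),float(sys.argv[3])
c=pickle.load(open(n+".pkl","rb"));p=ray("wrist",*cr(u,v,3.3,150,180),.082,c)
d=p[:2]-[.5771,.0694];print(p,"r",np.hypot(*d),"theta",np.arctan2(d[1],d[0])-np.pi+.4249)
X=[.5611,.1783,.032];q=c["mtx"]@(c["R"]@np.array(X)+c["t"]);q=q[:2]/q[2];print("red pred crop",(q[0]+.5-150)*3.3,(q[1]+.5-180)*3.3)
E
python3 th.py w3 463 325
```

```text
[0.55982879 0.15297245 0.082     ] r 0.08533844083829686 theta -0.9421037568999493
red pred crop 420.3442528212816 289.6261880602592
```

```bash

python3 -m handwheel '0 0 -0.01 0.002 0 0 0.1;0 0 -0.01 0.002 0 0 0.1;0 0 -0.01 0.0012 -0.0001 0 0.1;0 0 0 0 0 0 0.1';python3 plan.py .02
python3 look.py w4
```

```text
time: 5.38
position: [0.5768, 0.1541, 0.059]
tool_rot: [-0.689, 0.725, 0.011, -0.015]
force: [-2.0, 0.3, -1.2]
finger_gap: 0.0381
t 5.3833 ang 1.5747 r 0.0847 z 0.059 F [-2.   0.3 -1.2] gap 0.0381
implied pin theta if in contact -0.9884
yaw err -0.055
1.555 [0.0017 0.0003]
1.535 [ 0.0017 -0.    ]
1.515 [ 0.0017 -0.0001]
1.495 [ 0.0017 -0.0001]
1.475 [ 0.0017 -0.0001]
```

View pics/w4.png

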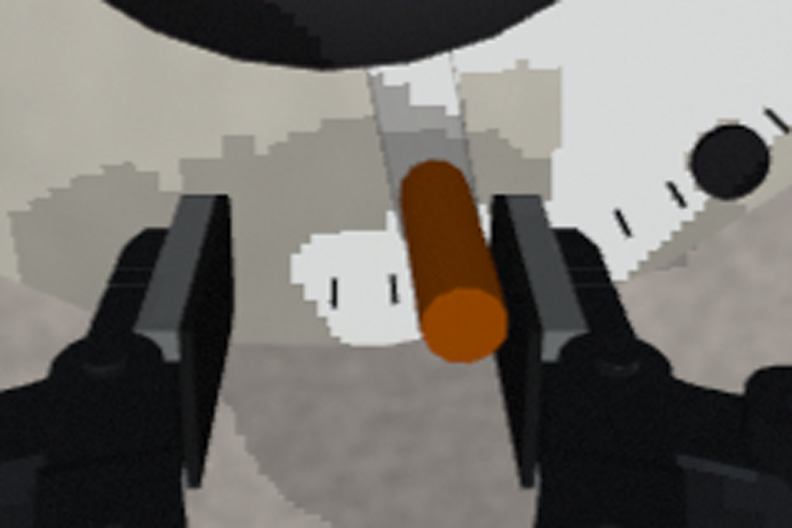

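```bash
python3 th.py w4 463 325
```

```text
[0.56463677 0.15387135 0.082     ] r 0.08538583352447542 theta -0.9994093081845201
red pred crop 450.49913754434505 283.4259369883727
```

Vision gives −0.999 and contact geometry −0.988. I'll release by centring on the pin, then rise straight up and check.

```bash

python3 -m handwheel '0 0 0 -0.006 -0.0005 0 0.1;0 0 0 -0.005 -0.0005 0 0.1;0 0 0 0 0 0 0.1';python3 plan.py .02
```

```text
time: 5.68
position: [0.5668, 0.1531, 0.0598]
tool_rot: [-0.689, 0.724, 0.01, -0.014]
force: [0.8, -0.4, 0.5]
finger_gap: 0.0384
t 5.6833 ang 1.6929 r 0.0843 z 0.0598 F [ 0.8 -0.4  0.5] gap 0.0384
implied pin theta if in contact -0.8686
yaw err -0.172
1.673 [0.0016 0.0009]
1.653 [0.0017 0.0002]
1.633 [0.0017 0.0001]
1.613 [0.0017 0.0001]
1.593 [0.0017 0.0001]
```

```bash

python3 -m handwheel '0 0 0 -0.0015 0 0.02 0.1;0 0 0 0 0 0.03 0.1;0 0 0 0 0 0.03 0.1;0 0 0 -0.02 -0.02 0.03 0.1;0 0 0 -0.04 -0.01 0 0.1'
python3 -m handwheel '0 0 0 -0.03 -0.02 0 0.1;0 0 0 -0.03 -0.02 0 0.1;0 0 0 0 0 0 0.1'
python3 - <<'E'
from h import *
import cv2,pickle
c=calibration("wrist");pickle.dump(c,open("w5.pkl","wb"))
im=read_camera("wrist");cv2.imwrite("pics/w5.png",cv2.resize(im,None,fx=1.5,fy=1.5,interpolation=cv2.INTER_CUBIC))
cv2.imwrite("pics/t5.png",cv2.resize(read_camera("top")[145:250,175:280],None,fx=5.7,fy=5.7,interpolation=cv2.INTER_CUBIC))
for n,p in dict(pin=[.5647,.1535,.082],red=[.5611,.1783,.032],axis=[.5771,.0694,.044]).items():
    q=c["mtx"]@(c["R"]@np.array(p)+c["t"]);print(n,q[:2]/q[2]*1.5)
E
```

```text
time: 6.1
position: [0.5091, 0.1234, 0.1721]
tool_rot: [-0.69, 0.724, 0.007, -0.013]
force: [-0.0, 1.1, 0.1]
finger_gap: 0.0383
time: 6.35
position: [0.4421, 0.0802, 0.1746]
tool_rot: [-0.69, 0.723, 0.007, -0.011]
force: [-0.1, 0.7, -1.0]
finger_gap: 0.0384
pin [172.67751692 426.04866669]
red [214.46831018 413.59106081]
axis [150.51363639 264.33380692]
```

View pics/w5.png

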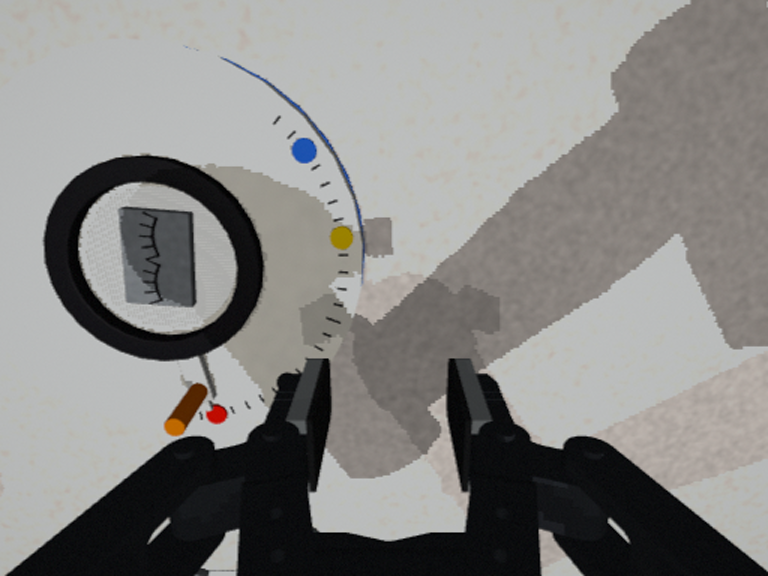

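View pics/t5.png

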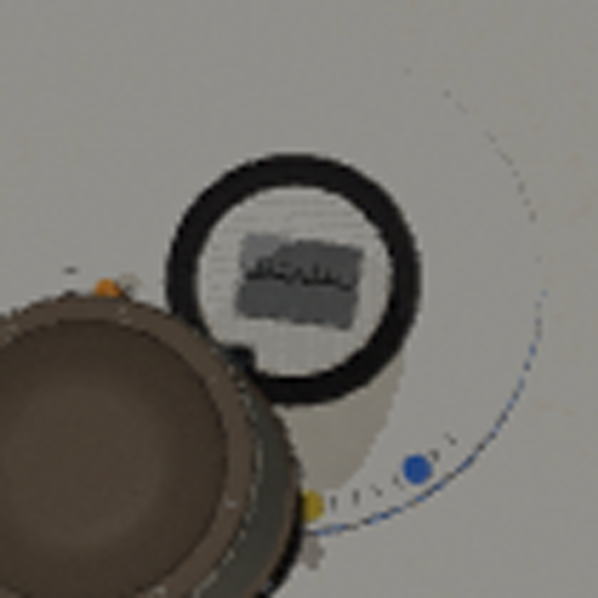

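The pin is at (175,427) against (173,426) predicted, and the pointer aims at the red dot (217,414). Now I go to the green button with the fingers shut, travelling high.

```bash

python3 -m handwheel '0 0 0 0.003 -0.037 0 1;0 0 0 0.003 -0.037 0 1;0 0 0 0.003 -0.037 0 1;0 0 0 0.003 -0.037 0 1;0 0 0 0.003 -0.037 0 1'
python3 -m handwheel '0 0 0 0.003 -0.037 -0.01 1;0 0 0 0.003 -0.037 -0.01 1;0 0 0 0.003 -0.037 -0.01 1;0 0 0 0.003 -0.035 -0.01 1;0 0 0 0 0 0 1'
python3 - <<'E'
from h import *
import cv2,pickle
c=calibration("wrist");pickle.dump(c,open("w6.pkl","wb"));print(sense()['position'])
im=read_camera("wrist");cv2.imwrite("pics/w6.png",cv2.resize(im,None,fx=1.5,fy=1.5,interpolation=cv2.INTER_CUBIC))
cv2.imwrite("pics/t6.png",cv2.resize(read_camera("top")[145:250,175:280],None,fx=5.7,fy=5.7,interpolation=cv2.INTER_CUBIC))
for n,p in dict(green=[.4752,-.3268,.022]).items():
    q=c["mtx"]@(c["R"]@np.array(p)+c["t"]);print(n,q[:2]/q[2]*1.5)
E
```

```text
time: 6.87
position: [0.4715, -0.1005, 0.1787]
tool_rot: [-0.698, 0.716, 0.001, -0.003]
force: [1.2, 0.6, 0.3]
finger_gap: 0.0001
time: 7.28
position: [0.4932, -0.2602, 0.1377]
tool_rot: [-0.697, 0.717, -0.004, -0.001]
force: [0.7, -0.3, -0.2]
finger_gap: 0.0002
[ 0.4931807  -0.26019694  0.13769356]
green [421.63897568 153.82549246]
```

View pics/w6.png

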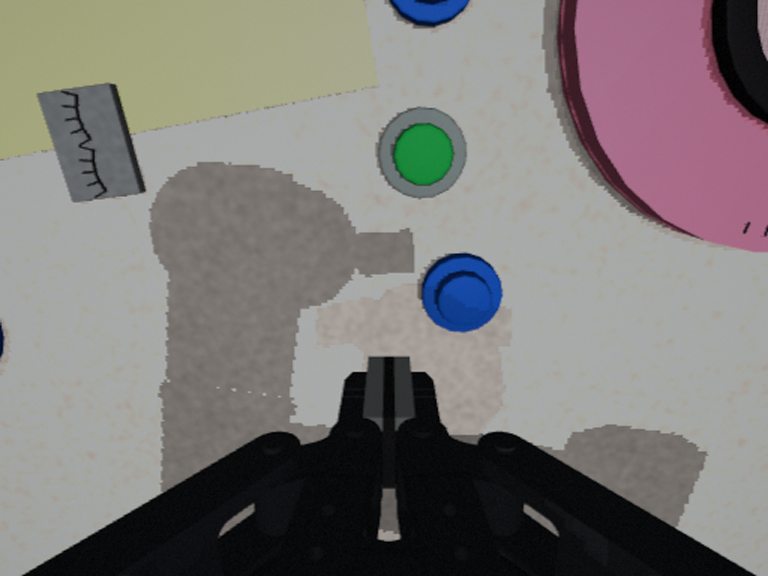

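View pics/t6.png

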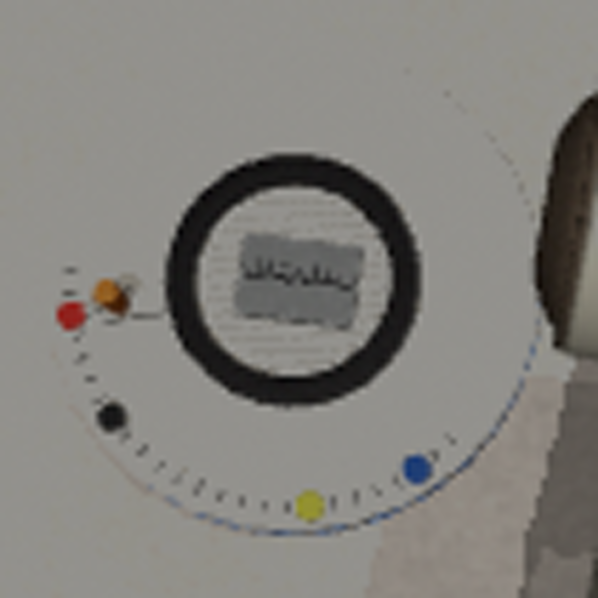

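The wrist shows green (423,154) with the grey housing where predicted. The top view shows the pin at crop (109,293) and red at (71,316).

```bash
python3 - <<'E'
from h import *
import cv2
im=cv2.imread("pics/t6.png")
hsv=cv2.cvtColor(im,cv2.COLOR_BGR2HSV);m=cv2.inRange(hsv,(8,150,130),(22,255,255))
ys,xs=np.nonzero(m);print(xs.mean(),ys.mean(),len(xs))
for u,v in((109,293),(xs.mean(),ys.mean())):
    p=ray("top",*cr(u,v,5.7,175,145),.082);d=p[:2]-[.5771,.0694];print(p,np.hypot(*d),np.arctan2(d[1],d[0])-np.pi+.4249)
E
python3 -m handwheel '0 0 0 -0.008 -0.033 0 1;0 0 0 -0.008 -0.03 0 1;0 0 0 0 0 0 1;0 0 0 0 0 0 1'
```

```text
104.87025316455696 291.3164556962025 316
[0.56409552 0.15156099 0.082     ] 0.08318380409793467 -0.9889181256469035
[0.56489771 0.15349458 0.082     ] 0.08497526046248402 -1.0018000864429617
time: 7.72
position: [0.4818, -0.3192, 0.1398]
tool_rot: [-0.701, 0.713, -0.006, 0.001]
force: [0.3, -0.2, -0.1]
finger_gap: -0.0001
```

The ring is at −1.00. Now I align and descend over green.

```bash

python3 -m handwheel '0 0 0 -0.006 -0.007 -0.02 1;0 0 0 0 0 -0.03 1;0 0 0 0 0 -0.03 1;0 0 0 0 0 -0.01 1;0 0 0 0 0 0 1'
```

```text
time: 8.13
position: [0.4829, -0.3214, 0.0518]
tool_rot: [-0.705, 0.71, -0.012, 0.003]
force: [0.1, 0.0, 0.5]
finger_gap: 0.0001
```

```bash

python3 -m handwheel '0 0 0 -0.008 -0.006 0 1;0 0 0 0 0 0 1;0 0 0 0 0 0 1'
python3 look.py w7
```

```text
time: 8.38
position: [0.4768, -0.3254, 0.0535]
tool_rot: [-0.707, 0.707, -0.013, 0.004]
force: [0.1, 0.1, 0.4]
finger_gap: -0.0002
```

View pics/w7.png

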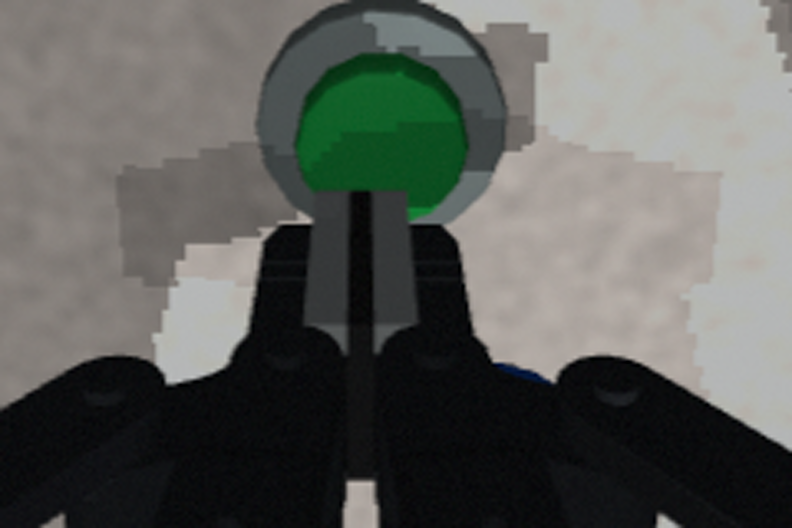

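The fingertips are over the green button, and the offset in the view is perspective. I'll press straight down in small steps.

```bash

python3 -m handwheel '0 0 0 -0.001 -0.001 -0.014 1;0 0 0 -0.001 0 -0.012 1;0 0 0 0 0 0 1;0 0 0 0 0 0 1'
```

```text
time: 8.77
position: [0.4785, -0.3277, 0.0328]
tool_rot: [-0.707, 0.707, -0.019, 0.006]
force: [-0.0, -0.7, 0.4]
finger_gap: 0.0002
```

```bash

python3 -m handwheel '0.018 0.035 0 -0.003 0.001 -0.006 1;0 0 0 0 0 0 1;0 0 0 0 0 -0.003 1;0 0 0 0 0 0 1'
```

```text
time: 9.1
position: [0.4778, -0.3275, 0.0277]
tool_rot: [0.707, -0.707, 0.003, -0.001]
force: [-0.5, 0.1, 0.3]
finger_gap: 0.0
```

```bash

python3 -m handwheel '0 0 0 -0.002 0 -0.006 1;0 0 0 -0.001 0 -0.006 1;0 0 0 0 0 -0.006 1'
python3 -m handwheel '0 0 0 0 0 -0.004 1;0 0 0 0 0 -0.004 1'
```

```text
time: 9.35
position: [0.477, -0.3283, 0.015]
tool_rot: [0.708, -0.706, 0.007, -0.002]
force: [-11.9, 15.7, 60.8]
finger_gap: -0.0001
time: 9.52
position: [0.4769, -0.3281, 0.0158]
tool_rot: [0.71, -0.704, 0.007, -0.001]
force: [-6.7, 6.1, 24.6]
finger_gap: 0.0001
```

The button bottomed out: z was about 0.0155 with 25–60 N. Now I let it come up by lifting straight and backing away.

```bash

python3 -m handwheel '0 0 0 0 0 0.008 1;0 0 0 0 0 0.02 1;0 0 0 0 0 0.03 1;0 0 0 0 0 0.035 1;0 0 0 0 0 0.035 1'
python3 -m handwheel '0 0 0 -0.02 0.02 0.02 1;0 0 0 -0.03 0.03 0 1;0 0 0 -0.03 0.03 0 1;0 0 0 0 0 0 1;0 0 0 0 0 0 1'
python3 - <<'E'
from h import *
import cv2
im=read_camera("wrist");cv2.imwrite("pics/w8.png",cv2.resize(im,None,fx=1.5,fy=1.5,interpolation=cv2.INTER_CUBIC))
t=read_camera("top");cv2.imwrite("pics/t8.png",cv2.resize(t[145:250,175:280],None,fx=5.7,fy=5.7,interpolation=cv2.INTER_CUBIC))
cv2.imwrite("pics/t8full.png",t)
cv2.imwrite("pics/s8.png",cv2.resize(read_camera("scene")[130:270,140:360],None,fx=3.6,fy=3.6,interpolation=cv2.INTER_CUBIC))
E
```

```text
time: 9.93
position: [0.4702, -0.3252, 0.1409]
tool_rot: [0.71, -0.705, -0.001, 0.002]
force: [1.3, 0.1, 0.2]
finger_gap: -0.0002
time: 10.35
position: [0.389, -0.2448, 0.1674]
tool_rot: [0.709, -0.705, 0.007, -0.0]
force: [1.6, -0.3, -0.2]
finger_gap: -0.0001
```

View pics/w8.png

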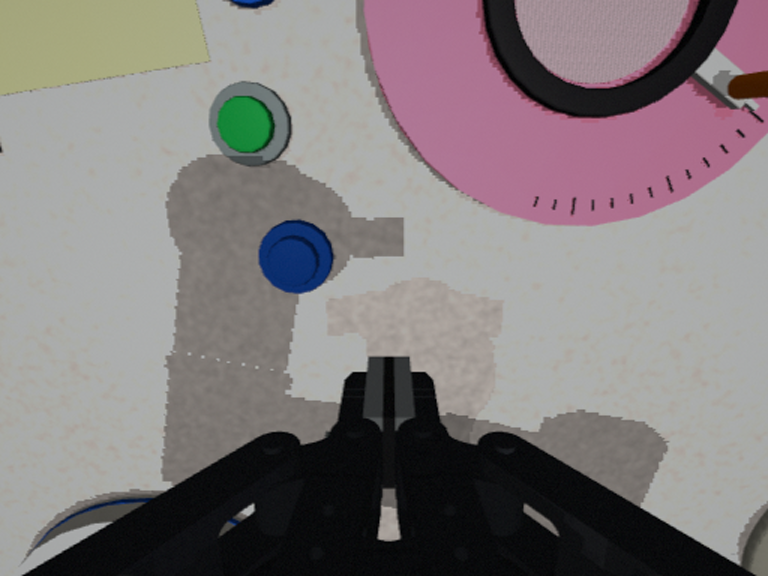

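View pics/t8.png

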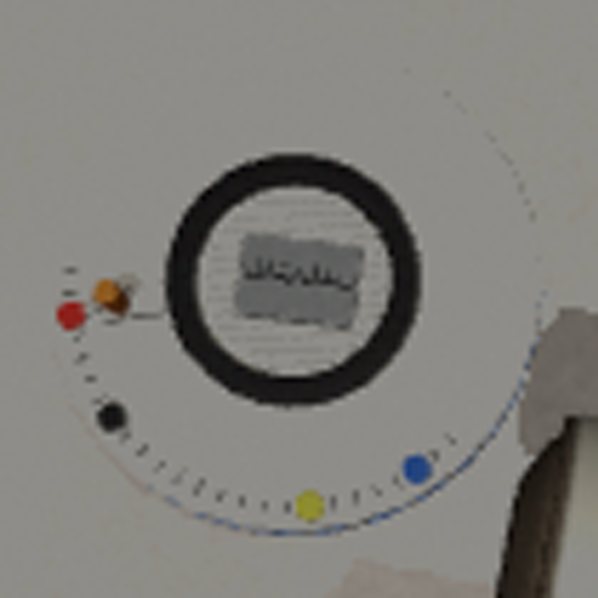

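View pics/s8.png

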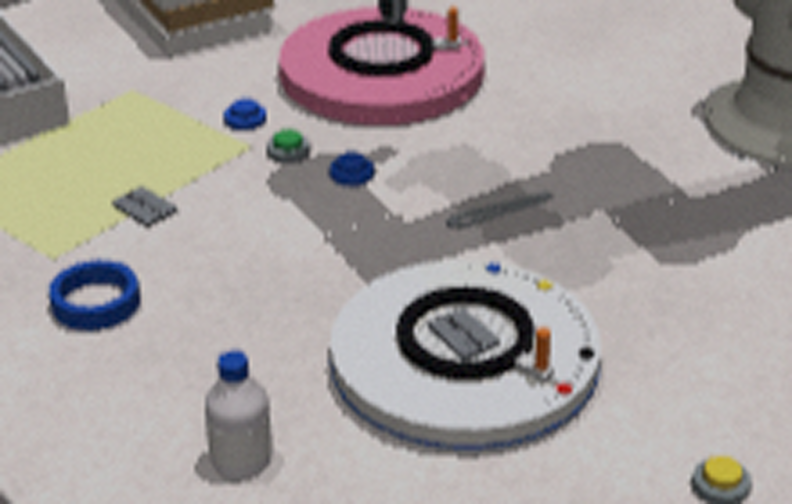

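View pics/t8full.png

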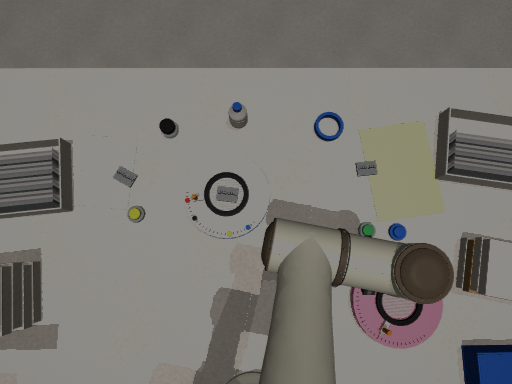

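The final views show the pointer at the red dot (scene crop (553,383) and red (565,388)), the green button up again, the ring seated, and the tray and bystanders where they were.

```bash
python3 -c "
from cell import *;s=sense();print(s['time'],abs(s['joint_velocities']).max());print(finish_job())"
```

```text
10.5 0.025526325153336308
the job is handed in; nothing more can be done
None
```

I turned the lever by its orange pin to the red dot, then pressed the green button fully down and let it come up again. I handed the job in at 10.5 s.

- **Pointer:** After release, the top camera puts the ring at −1.002 rad and a hand-read pixel puts it at −0.989. The last wrist reading before release was −0.999 by camera and −0.988 from finger contact. The red dot is at −1.0. The views after the press showed it unchanged.
- **Green button:** It bottomed out with the fingertips at about 15–16 mm height. The wrist force reached about 61 N, well above the 5 N the button needs but under the 120 N limit. It is up again in the last pictures.
- **Everything else:** The ring looked seated and the trays, bottle, tape, jar and tweezers looked unmoved. The yellow button and the look-alikes were not touched. I judged these by eye in the pictures rather than measuring them.
- **Departures from plan:** The fingers rose about 3 mm during the push, and I corrected for it. The tool also tilted by up to about 2° over the green button, and I straightened it before pressing.

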